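# Clear the tube warmer cover, sort what lay on it, and hold the cover open

### The arm

A 6-joint arm with a two-finger parallel gripper is mounted at the origin on the work surface; the furniture and walls round the work are solid. World frame = base frame: x ahead of the robot, y to its left, z up, the work surface at z = 0. Lengths are in mm, angles in rad, forces in N, time in s.
With the tool pointing down it reaches from about 350 to 975 mm from the base axis. Payload 7.1 kg.
Tool frame: the origin (TCP) lies at the very end of the fingers, on their centre line; the grasp point (between the pads) lies 19 mm behind it; z points along the fingers, y is the direction in which the jaws open and shut (so a half turn about z gives the same grasp; the last joint's range is limited). The gripper opens to 88 mm and grips with 3 to 60 N. Pads are 20 mm wide; open, the fingers measure 115 mm over their backs; the gripper's body (75 mm by 178 mm) begins 61 mm behind the grasp point.
Start: joints at [-1.36, 0.423, 1.63, -0, 1.089, -0.019], TCP at [142.384, -608.549, 222.675] pointing down, gripper open.
Joint ranges: [-3, 3], [-0.9, 2.11], [0.09, 2.58], [-1.31, 4.45], [0.11, 2.69], [-2.54, 2.54]. Speed limits (rad/s): [2.39, 2.39, 3.01, 3.14, 3.14, 3.14].

### API

Orientations are given as a rotation vector (axis times angle).
In Python, from workcell import * gives the robot as it stands.
- The arm moves only by the tool play_rows, never from a script. Its argument "plan" is text: rows parted by semicolons, each of 7 numbers parted by spaces: the finger opening in cm, from 0 to 8.78, then the shift along the tool's x, y, z in cm, then the turn, a rotation vector about the tool's x, y, z in degrees. A call has 1 to 20 rows; each row shifts and turns the commanded pose from where the row before left it, along the tool's axes as they then stand; what a row does not reach is not made up. A row lasts 1/8 s, in which the tool goes at most 62.5 mm and 10.7 degrees, less where a joint would pass 70% of its speed; a pose out of reach is approached as far as the arm can. A call is refused whole if a number of a shift passes 6.25 or a number of a turn 10.7, either way. A call with a gripper value outside its range is refused whole. The fingers move at their own pace and stop on an object; the grip force is fixed at half the most. Time passes only in rows, so rows that do not move let the fingers close. It gives the time, the measured TCP pose, the force and the opening at its end, in the units of the state.
- get_obs(): the state, without advancing time (a new reading comes with each control period).
- get_image(name): name is "scene" or "top" or "wrist"; returns a dict with "pixels" (384x512x3 uint8, red, green, blue), "range_z" (384x512 float32, mm along the optical axis (not along the pixel's ray), 0 where there is no reading), "fx", "fy", "cx", "cy" (pixels), "eye" and "attitude" of the camera in the world. Camera axes: x right, y down, z forward; pixel columns grow to the right and rows downward; lengths in mm; the calibration is good to about 2 mm. A picture is of the moment at which its call begins.
- close_job(): hands the job in, once; it reports no verdict.
The state is a dict: "t": time; "qpos": joint angles; "qvel": joint speeds; "joint_torque": joint torques, N m; "ee_pos": TCP position; "orientation": TCP orientation; "ft_force": force on the tool from outside, world axes, zero at the start; "moment": the same for the moment, N m; "width": finger opening in mm.
Only numpy, scipy, OpenCV 4.12 (cv2) and the standard library are available. Lean on these libraries where they do the work, as an engineer would, in place of code of your own. Each camera call takes 0.05 s, during which the arm holds its last target. There are 200 camera calls.

### The job

I need both hands in the tube warmer, but things have been left on its cover: put the stationery (marker and eraser) into the blue tray and the instrument (tweezers) into the steel tray, each lying inside. Then, with the cover clear, raise it by its front handle to 60 degrees from shut and hold it there steadily; it has no stay and falls if let go, so do not let it drop, and finish while still holding it. Leave the bottles and the other glassware where they stand.

Things in the scene. Friction and masses are not known exactly. Their poses are not given: they have to be found in the camera images.
- warmer: Tube warmer, a white box with a grey sloping control panel towards the robot, fixed; origin on the bench under the centre of the box, x to its back, y to its left, z up. 180 mm deep (x), 210 mm wide (y); the shut cover's flat top is 93 mm above the bench, x -92 to +90 mm, y -105 to +105 mm. The panel reaches out to x = -150 mm, at most 50 mm high.
- cover (a joint): Angle of the warmer's dark grey cover in rad: 0 shut (level), grows as the front edge is lifted up and back, 1.047 is 60 degrees, stop at 1.45. The cover is 14 mm thick, weighs 0.28 to 0.46 kg, turns freely and falls shut from any angle (1 to 2 N at the handle holds it).
- cover_hinge (a point): Hinge line of the cover, at the middle of the warmer's back edge, 79 mm above the bench; the axis runs along the warmer's y.
- cover_handle (a point): Middle of the round bar of the cover's steel bow handle: bar 10 mm thick, 90 mm long along the warmer's y, 35 mm clear gap to the cover's front edge (open the gripper 40 mm at most there). Shut, it is 225 mm in front of the hinge and 86 mm above the bench, at least 36 mm free beneath; it moves on an arc about the hinge and can turn between the fingers.
- marker_center (a point): Centre of the white and blue marker, 14 x 132 x 14 mm, lying along its own y on the cover (it does not roll), 7 mm up.
- eraser_center (a point): Centre of the white eraser in a blue sleeve, 20 x 42 x 12 mm, long side along its own y, flat on the cover, 6 mm up.
- tweezers_center (a point): Centre of the steel tweezers, 12 x 121 x 10 mm, lying along their own y on the cover, 5 mm up.
- blue_tray: Blue plastic tray for stationery, fixed, 130 (x) x 190 (y) x 30 mm high, walls 4 mm, floor top 4 mm above the bench; origin under its centre. A black ball pen, 9 mm thick, already lies in it along y at about x = +45 mm. Both trays lie right of a fixed drawer cabinet, 132 mm high, between them and the warmer (world x 0.50 to 0.69, y -0.14 to 0.04 m): carry things over it.
- steel_tray: Light grey steel tray for instruments, same size and axes as the blue one, fixed. A measuring spoon, 34 x 119 x 12 mm, already lies in it along y at about x = +38 mm.
- amber_bottle: Bystander: brown bottle with black cap, 63 mm across, 125 mm high, at the back; origin under its centre.
- beaker: Bystander: clear beaker, 67 mm across, 80 mm high, at the back; origin under its centre.
- dish: Bystander: glass dish, 70 mm across, 14 mm high, on the bench right of the warmer's front; origin under its centre.

How it is judged:
By the outcome, as a careful person would: the job done as asked, in the order asked, and still so for the second after the job is handed in, while the arm keeps its last pose, push and grip.
It also fails if it takes over 72 s, if anything falls off the work surface, if the arm or the gripper's body presses on something with over 40 N, if the wrist force passes 120 N, or if a joint passes its speed limit or range.

## Working session

There is one attempt and no reset: what is moved stays moved. The work goes in short steps, Python scripts to look and compute and a tool call to move; the robot and the scene stay as the last step left them, time stands still between calls to the robot, and variables do not carry over. Pictures are saved under pics/ and viewed, about 8 in all and at most 12, crops included, and the job is handed in when it is done.

Besides the shell and the picture viewer there is one more tool, called after "Emit:" as name(argument=value, ...) on one line, values as JSON. play_rows: Moves the arm, as the interface text tells. Its arguments: {"type":"object","properties":{"plan":{"type":"string"}},"required":["plan"]}

```bash
mkdir -p pics; ls
cat > h.py <<'E'
from workcell import *
import numpy as np, cv2
from scipy.spatial.transform import Rotation as R
def cam(n):
    im=get_image(n); a=np.array(im['attitude'],float)
    im['R']=a if a.shape==(3,3) else R.from_rotvec(a).as_matrix()
    return im
def ray(im,u,v,z):
    d=im['R']@np.array([(u-im['cx'])/im['fx'],(v-im['cy'])/im['fy'],1.]); e=np.array(im['eye'])
    return e+d*(z-e[2])/d[2]
def cloud(im):
    h,w=im['range_z'].shape; u,v=np.meshgrid(np.arange(w),np.arange(h)); Z=im['range_z']
    P=np.stack([(u-im['cx'])/im['fx']*Z,(v-im['cy'])/im['fy']*Z,Z],-1)
    return P@im['R'].T+np.array(im['eye'])
def save(im,n): cv2.imwrite('pics/'+n+'.png',im['pixels'][...,::-1])
E
python3 - <<'E'
from h import *
o=get_obs(); print(o)
for n in ('top','scene'):
    im=cam(n); print(n,im['eye'],im['attitude'],im['fx'],im['cx'],im['cy']); save(im,n)
    np.savez('/tmp/'+n+'.npz',P=cloud(im),px=im['pixels'])
E
```

```text
pics
{'t': 0.0, 'qpos': array([-1.35999278e+00,  4.23839436e-01,  1.63068315e+00, -8.32650753e-06,
        1.08857511e+00, -1.90027090e-02]), 'qvel': array([-0.00010316, -0.00151568, -0.00013454, -0.00031262,  0.00097443,
       -0.00109863]), 'joint_torque': array([-2.28805635e-03, -5.44618106e+01, -2.73661155e+01,  6.40924461e-02,
        2.27945996e-02, -9.98950759e-05]), 'ee_pos': array([ 142.27459997, -608.02848474,  221.90525568]), 'orientation': array([-3.11938841e+00, -3.60019386e-01,  2.37789124e-04]), 'ft_force': array([-0.44725364,  0.11395599, -0.17039044]), 'moment': array([ 0.0240607 , -0.0298262 , -0.02406211]), 'width': 87.86682889731894}
top [ 399.03983775    7.63439009 1257.12157532] [-2.1458732   2.11535674 -0.18364166] 406.8334255880978 255.97512603104454 192.33761097536348
scene [ 43.05072149 684.93953908 809.31839738] [-0.88243982  2.44816338 -1.17273072] 418.2080284679564 256.85435165864163 194.71972392290056
```

View pics/top.png

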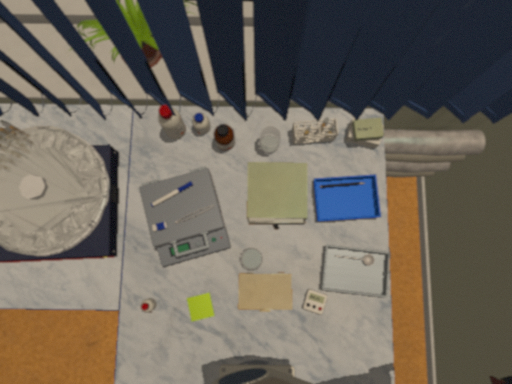

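View pics/scene.png

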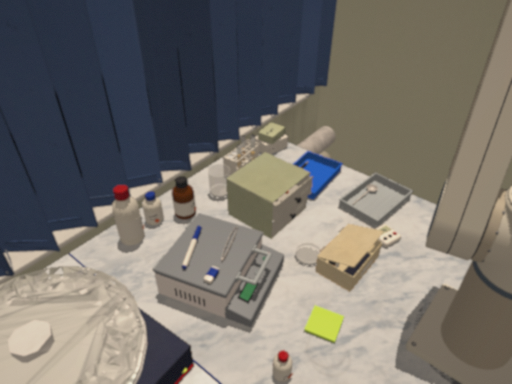

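The top view shows the warmer near (185,215), with the marker at (173,193), the tweezers around (185,218) and the eraser at (158,226). The blue tray is at (346,198) and the steel tray at (354,271). The cabinet stands at (278,193), with a second tan box at (265,290).

Run:
```python
from h import *
im=cam('top'); P=cloud(im); px=im['pixels'].astype(int); hsv=cv2.cvtColor(im['pixels'],cv2.COLOR_RGB2HSV)
def rect(m,z,name):
    m=cv2.morphologyEx(m.astype(np.uint8),cv2.MORPH_OPEN,np.ones((2,2)))
    n,l,s,c=cv2.connectedComponentsWithStats(m)
    for i in np.argsort(-s[1:,4])[:3]+1:
        if s[i,4]<12: continue
        v,u=np.where(l==i)
        W=np.array([ray(im,a,b,z)[:2] for a,b in zip(u,v)],np.float32)
        print(name,s[i,4],s[i,:4],'mean',W.mean(0).round(1),cv2.minAreaRect(W))
box=np.zeros(P.shape[:2],bool); box[160:270,135:235]=1
rect(box&(abs(P[...,2]-93)<10),93,'cover')
rect(box&(P[...,2]>65),93,'coverall')
cv=np.zeros_like(box); cv[170:235,145:225]=1
blue=(hsv[...,0]>100)&(hsv[...,0]<130)&(hsv[...,1]>110)
white=px.min(-1)>165
rect(cv&(blue|white),102,'stat'); rect(cv&blue,102,'blue')
g=np.zeros_like(box); g[170:225,308:385]=1
rect(g&blue,30,'btray')
g=np.zeros_like(box); g[240:302,314:394]=1
rect(g&(P[...,2]>18)&(P[...,2]<45),30,'stray')
for nm,(u,v) in dict(cab=(278,193),tan=(265,290),cover=(200,195),dish=(251,259),timer=(315,302),amb=(223,133),beak=(268,140),redv=(148,305),bott=(168,120),spoon=(368,258)).items(): print(nm,P[v,u].round())
c=im['pixels'][160:270,130:240,::-1]; cv2.imwrite('pics/crop.png',cv2.resize(c,None,fx=5,fy=5,interpolation=cv2.INTER_CUBIC))
```

```text
cover 4474 [140 168  85  90] mean [548.6 221. ] ((536.580322265625, 219.35440063476562), (232.36825561523438, 209.52195739746094), 16.595542907714844)
coverall 4844 [140 168  85  90] mean [549.9 223.3] ((536.7091064453125, 218.8936004638672), (232.36302185058594, 210.49070739746094), 16.5877685546875)
stat 40 [180 184  12   8] mean [612.1 213.4] ((612.1875, 213.12359619140625), (8.820902824401855, 35.8742790222168), 31.446481704711914)
stat 33 [158 224   7   6] mean [497.7 277.9] ((498.1778259277344, 278.4519958496094), (14.550223350524902, 17.038944244384766), 3.0451579093933105)
blue 40 [180 184  12   8] mean [612.1 213.4] ((612.1875, 213.12359619140625), (8.820902824401855, 35.8742790222168), 31.446481704711914)
blue 33 [158 224   7   6] mean [497.7 277.9] ((498.1778259277344, 278.4519958496094), (14.550223350524902, 17.038944244384766), 3.0451579093933105)
btray 2570 [315 176  66  46] mean [ 596.2 -268.4] ((597.7968139648438, -268.26556396484375), (130.77728271484375, 191.9129638671875), 4.624786376953125)
stray 282 [332 246  59  53] mean [ 397.  -344.8] ((378.49835205078125, -299.65997314453125), (174.9517822265625, 133.4008331298828), 84.00346374511719)
stray 148 [322 273  52  24] mean [ 326.1 -246.7] ((321.1819152832031, -256.8055419921875), (156.43453979492188, 48.85651779174805), 66.32203674316406)
stray 59 [324 246   7  26] mean [ 419.6 -201. ] ((416.65899658203125, -203.1140899658203), (12.17926025390625, 75.56864929199219), 82.76016235351562)
cab [594. -52. 134.]
tan [325. -19.  74.]
cover [592. 172.  96.]
dish [412.  23.   3.]
timer [ 289. -169.   14.]
amb [769. 108. 127.]
beak [788. -26.   5.]
redv [278. 312.  66.]
bott [804. 268. 133.]
spoon [ 420. -332.    7.]
```

View pics/crop.png

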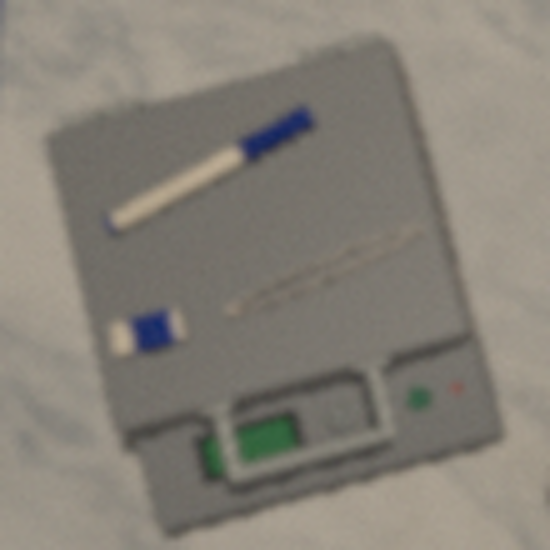

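The close crop shows the marker running (108,222)–(312,115), the eraser centred at (148,332), the tweezers running (230,308)–(425,230), and the handle bar from (230,473) to (388,437).

Run:
```python
from h import *
im=cam('top')
f=lambda x,y,z: ray(im,x/5-.4+130,y/5-.4+160,z)[:2]
for n,a,b,z in [('marker',(108,222),(312,115),100),('eraser',(110,338),(185,327),99),('tweez',(230,308),(425,230),98),('bar',(232,473),(388,439),86),('coverfront',(125,432),(470,338),93),('coverback',(50,132),(388,38),93)]:
    A,B=f(*a,z),f(*b,z); d=A-B; print(n,A.round(),B.round(),'mid',((A+B)/2).round(1),'len',np.hypot(*d).round(),'y-axis yaw deg',np.degrees(np.arctan2(-d[0],d[1])).round(1))
def px(n,pts,z):
    W=np.array([ray(im,*p,z)[:2] for p in pts]); print(n,W.round().tolist(),W.mean(0).round(1))
px('stray',[(324,246),(388,250),(385,297),(320,292)],30)
px('btray',[(313,179),(376,175),(381,218),(316,222)],30)
o=get_obs(); M=R.from_rotvec(o['orientation']).as_matrix(); print(M.round(3))
w=cam('wrist'); print('wrist in tool', (M.T@(np.array(w['eye'])-o['ee_pos'])).round(1), (M.T@w['R']).round(3), w['fx'],w['cx'],w['cy'])
```

```text
marker [563. 311.] [627. 196.] mid [594.9 253.3] len 131.0 y-axis yaw deg 29.3
eraser [496. 306.] [503. 263.] mid [499.7 284.6] len 43.0 y-axis yaw deg 9.2
tweez [514. 239.] [561. 129.] mid [537.7 183.5] len 119.0 y-axis yaw deg 22.9
bar [421. 235.] [442. 147.] mid [431.7 191.2] len 90.0 y-axis yaw deg 13.1
coverfront [443. 296.] [500. 101.] mid [471.6 198.5] len 202.0 y-axis yaw deg 16.1
coverback [616. 349.] [675. 154.] mid [645.6 251.9] len 204.0 y-axis yaw deg 16.8
stray [[453.0, -196.0], [444.0, -387.0], [307.0, -372.0], [319.0, -182.0]] [ 380.9 -284.1]
btray [[657.0, -165.0], [673.0, -359.0], [540.0, -369.0], [525.0, -172.0]] [ 598.8 -266.5]
[[ 0.974  0.228 -0.   ]
 [ 0.228 -0.974  0.001]
 [ 0.    -0.001 -1.   ]]
wrist in tool [ 7.640e+01 -1.000e-01 -1.631e+02] [[ 0.001 -0.961 -0.277]
 [ 1.     0.001 -0.   ]
 [ 0.001 -0.277  0.961]] 284.46004698382285 246.11438878169113 191.25842200544164
```

Emit:
play_rows(plan="4 2 0 0 0 0 -2;4 4 -0.1 0 0 0 -4;4 5.4 -0.24 0 0 0 -5;4 5.4 -0.24 0 0 0 -5;4 5.4 -0.24 0 0 0 -5;4 5.4 -0.24 0 0 0 -5;4 5.4 -0.24 0 0 0 -5;4 5.4 -0.24 0 0 0 -5;4 5.4 -0.24 0 0 0 -5;4 5.4 -0.24 0 0 0 -5;4 5.4 -0.24 0 0 0 -5;4 5.4 -0.24 0 0 0 -5;4 5.4 -0.24 0 0 0 -5;4 5.4 -0.24 0 0 0 -5;4 5.4 -0.24 0 0 0 -5;4 5.4 -0.24 0 0 0 -5;4 5.4 -0.24 0 0 0 -5;4 5.4 -0.24 0 0 0 -5;4 5.4 -0.24 0 0 0 -5;4 5.4 -0.24 0 0 0 -5")

```text
t: 2.75
ee_pos: [580.7, 199.4, 222.7]
orientation: [1.814, 2.565, 0.001]
ft_force: [1.6, -0.0, 0.4]
width: 40.1
```

```bash
cat >> h.py <<'E'
def go(x,y,z,yaw,o=None):
    """print shift (cm, current tool axes) and turn about tool z to reach world TCP x,y,z with jaw axis at yaw deg"""
    o=o or get_obs(); M=R.from_rotvec(o['orientation']).as_matrix()
    psi=np.degrees(np.arctan2(M[1,0],M[0,0])); d=M.T@(np.array([x,y,z])-o['ee_pos'])/10
    print('t',round(o['t'],2),'pos',o['ee_pos'].round(1),'psi',psi.round(1),'tilt',(M[:2,2]).round(3),'w',round(o['width'],1),'F',o['ft_force'].round(1),'| shift cm',d.round(2),'turn z',round(psi-(yaw+90),1))
E
python3 -c "
from h import *
go(595,253,97,29.3)"
```

```text
t 2.75 pos [580.7 199.4 222.7] psi 109.4 tilt [0. 0.] w 40.1 F [ 1.6 -0.   0.4] | shift cm [ 4.57  3.12 12.57] turn z -9.9
```

Emit:
play_rows(plan="4 2.3 1.6 0 0 0 0;4 2.3 1.5 0 0 0 0;4 0 0 2 0 0 -5;4 0 0 4 0 0 -5;4 0 0 4 0 0 0;4 0 0 1.5 0 0 0;4 0 0 0.6 0 0 0;4 0 0 0.5 0 0 0;4 0 0 0 0 0 0")

```text
t: 3.88
ee_pos: [596.2, 250.3, 97.5]
orientation: [1.59, 2.708, 0.002]
ft_force: [-0.0, 0.5, 0.7]
width: 40.4
```

```bash
python3 -c "
from h import *
go(595,253,96,29.3)
w=cam('wrist'); save(w,'w1')"
```

```text
t 3.88 pos [596.2 250.3  97.5] psi 119.2 tilt [0.001 0.   ] w 40.4 F [-0.   0.5  0.7] | shift cm [0.3  0.03 0.15] turn z -0.1
```

View pics/w1.png

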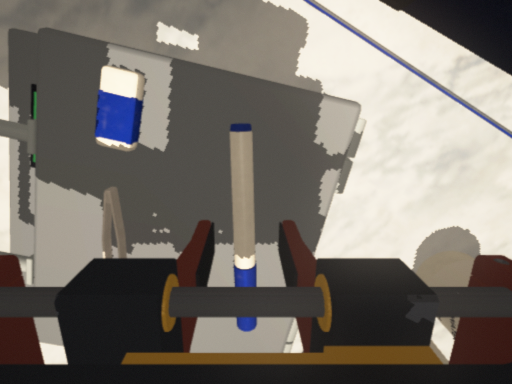

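The marker sits centred between the open fingers, running (240,128) to (247,330). I'll close on it and lift.

Emit:
play_rows(plan="4 0.3 0 0.15 0 0 0;0 0 0 0 0 0 0;0 0 0 0 0 0 0;0 0 0 0 0 0 0;0 0 0 0 0 0 0;0 0 0 -1 0 0 0;0 0 0 -3 0 0 0;0 0 0 -4 0 0 0;0 0 0 -3 0 0 0")

```text
t: 5.05
ee_pos: [594.6, 252.8, 207.6]
orientation: [1.59, 2.708, 0.002]
ft_force: [-0.0, 0.1, 0.2]
width: 13.2
```

```bash
python3 -c "
from h import *
go(573,-270,200,4.5)"
```

```text
t 5.05 pos [594.6 252.8 207.6] psi 119.2 tilt [0.002 0.001] w 13.2 F [-0.   0.1  0.2] | shift cm [-44.6  -27.37   0.72] turn z 24.7
```

Emit:
play_rows(plan="0 -2 -1.2 0 0 0 0;0 -4.1 -2.5 0 0 0 0;0 -4.1 -2.5 0 0 0 0;0 -4.1 -2.5 0 0 0 0;0 -4.1 -2.5 0 0 0 0;0 -4.1 -2.5 0 0 0 0;0 -4.1 -2.5 0 0 0 0;0 -4.1 -2.5 0 0 0 0;0 -4.1 -2.5 0 0 0 0;0 -4.1 -2.5 0 0 0 0;0 -4.1 -2.5 0 0 0 0;0 -1.6 -1.2 0 0 0 0;0 0 0 0 0 0 8.2;0 0 0 3 0 0 8.2;0 0 0 4 0 0 8.2;0 0 0 4 0 0 0;0 0 0 0 0 0 0")

```text
t: 7.18
ee_pos: [569.1, -268.6, 91.7]
orientation: [-2.125, -2.303, 0.003]
ft_force: [0.3, 0.6, -0.0]
width: 13.1
```

```bash
python3 -c "
from h import *
go(573,-270,8,4.5)"
```

```text
t 7.17 pos [ 569.1 -268.6   91.7] psi 94.6 tilt [-0.007  0.004] w 13.1 F [ 0.3  0.6 -0. ] | shift cm [-0.2   0.44  8.36] turn z 0.1
```

Emit:
play_rows(plan="0 -0.2 0.4 3 0 0 0;0 0 0 3.5 0 0 0;0 0 0 1.2 0 0 0;0 0 0 0.6 0 0 0;0 0 0 0 0 0 0;3 0 0 0 0 0 0;3 0 0 0 0 0 0;3 0 0 0 0 0 0;3 0 0 -2 0 0 0;4 0 0 -5 0 0 0;4 0 0 -6 0 0 0;4 0 0 -6 0 0 0;4 0 0 0 0 0 0")

```text
t: 8.8
ee_pos: [579.5, -273.5, 209.5]
orientation: [2.124, 2.3, 0.005]
ft_force: [-0.2, -0.7, 0.7]
width: 39.8
```

```bash
python3 -c "
from h import *
go(500,285,200,9.2)"
```

```text
t 8.8 pos [ 579.5 -273.5  209.5] psi 94.6 tilt [ 0.01  -0.005] w 39.8 F [-0.2 -0.7  0.7] | shift cm [56.31 -3.49  0.58] turn z -4.6
```

Emit:
play_rows(plan="4 2.3 -0.1 0 0 0 0;4 4.9 -0.3 0 0 0 0;4 4.9 -0.3 0 0 0 0;4 4.9 -0.3 0 0 0 0;4 4.9 -0.3 0 0 0 0;4 4.9 -0.3 0 0 0 0;4 4.9 -0.3 0 0 0 0;4 4.9 -0.3 0 0 0 0;4 4.9 -0.3 0 0 0 0;4 4.9 -0.3 0 0 0 0;4 4.9 -0.3 0 0 0 0;4 3 -0.3 0 0 0 0;4 2 -0.1 0 0 0 -4.6;4 0 0 3 0 0 0;4 0 0 4 0 0 0;4 0 0 0 0 0 0;4 0 0 0 0 0 0")

```text
t: 10.92
ee_pos: [496.2, 286.7, 132.5]
orientation: [-2.036, -2.392, 0.001]
ft_force: [0.4, 0.2, 0.8]
width: 40.1
```

```bash
python3 -c "
from h import *
go(500,285,96,9.2)"
```

```text
t 10.93 pos [496.2 286.7 132.5] psi 99.2 tilt [-0.001 -0.   ] w 40.1 F [0.4 0.2 0.8] | shift cm [-0.22  0.35  3.65] turn z -0.0
```

Emit:
play_rows(plan="4 -0.2 0.3 1.6 0 0 0;4 0 0 1.5 0 0 0;4 0 0 0.6 0 0 0;4 0 0 0 0 0 0;0 0 0 0 0 0 0;0 0 0 0 0 0 0;0 0 0 0 0 0 0;0 0 0 0 0 0 0;0 0 0 -1 0 0 0;0 0 0 -3 0 0 0;0 0 0 -4 0 0 0;0 0 0 -3 0 0 0;0 0 0 0 0 0 0")

```text
t: 12.55
ee_pos: [501.4, 285.7, 208.1]
orientation: [2.036, 2.39, 0.008]
ft_force: [-0.2, -0.3, -0.2]
width: 19.9
```

```bash
python3 -c "
from h import *
go(604,-247,200,4.5)"
```

```text
t 12.55 pos [501.4 285.7 208.1] psi 99.2 tilt [0.005 0.003] w 19.9 F [-0.2 -0.3 -0.2] | shift cm [-54.23   1.64   0.72] turn z 4.7
```

Emit:
play_rows(plan="0 -2.3 0.1 0 0 0 0;0 -4.8 0.1 0 0 0 0;0 -4.8 0.1 0 0 0 0;0 -4.8 0.1 0 0 0 0;0 -4.8 0.1 0 0 0 0;0 -4.8 0.2 0 0 0 0;0 -4.8 0.2 0 0 0 0;0 -4.8 0.2 0 0 0 0;0 -4.8 0.2 0 0 0 0;0 -4.8 0.2 0 0 0 0;0 -4.8 0.2 0 0 0 0;0 -3 0.1 0 0 0 0;0 -1 0 0 0 0 4.7;0 0 0 3 0 0 0;0 0 0 5 0 0 0;0 0 0 4 0 0 0;0 0 0 0 0 0 0;0 0 0 0 0 0 0")

```text
t: 14.8
ee_pos: [604.7, -248.4, 85.8]
orientation: [2.133, 2.306, 0.0]
ft_force: [0.1, 0.3, 0.3]
width: 19.8
```

```bash
python3 -c "
from h import *
go(604,-247,8,4.5)"
```

```text
t 14.8 pos [ 604.7 -248.4   85.8] psi 94.5 tilt [ 0. -0.] w 19.8 F [0.1 0.3 0.3] | shift cm [ 0.15 -0.06  7.78] turn z -0.0
```

Emit:
play_rows(plan="0 0 0.4 3 0 0 0;0 0 0 3 0 0 0;0 0 0 1.2 0 0 0;0 0 0 0.6 0 0 0;0 0 0 0 0 0 0;2.6 0 0 0 0 0 0;2.6 0 0 0 0 0 0;2.6 0 0 0 0 0 0;2.6 0 0 -2 0 0 0;2.6 0 0 -5 0 0 0;4 0 0 -6 0 0 0;4 0 0 -6 0 0 0;4 0 0 0 0 0 0")

```text
t: 16.42
ee_pos: [611.5, -249.3, 204.7]
orientation: [2.126, 2.298, 0.006]
ft_force: [0.6, -0.5, -0.7]
width: 39.8
```

```bash
python3 -c "
from h import *
go(537.7,183.5,200,22.9)"
```

```text
t 16.43 pos [ 611.5 -249.3  204.7] psi 94.5 tilt [ 0.011 -0.005] w 39.8 F [ 0.6 -0.5 -0.7] | shift cm [43.73 -3.99  0.19] turn z -18.4
```

Emit:
play_rows(plan="4 2.3 -0.2 0 0 0 0;4 4.8 -0.4 0 0 0 0;4 4.8 -0.5 0 0 0 0;4 4.8 -0.5 0 0 0 0;4 4.8 -0.4 0 0 0 0;4 4.8 -0.4 0 0 0 0;4 4.8 -0.4 0 0 0 0;4 4.8 -0.4 0 0 0 0;4 4.8 -0.4 0 0 0 0;4 3 -0.4 0 0 0 -6;4 0 0 1 0 0 -6;4 0 0 4 0 0 -6.4;4 0 0 2 0 0 0;4 0 0 0 0 0 0;4 0 0 0 0 0 0")

```text
t: 18.3
ee_pos: [533.7, 185.0, 127.2]
orientation: [-1.736, -2.617, 0.001]
ft_force: [0.1, -0.4, 0.2]
width: 40.1
```

```bash
python3 -c "
from h import *
go(537.7,183.5,95.5,22.9)
w=cam('wrist'); save(w,'w2')"
```

```text
t 18.3 pos [533.7 185.  127.2] psi 112.9 tilt [-0.001 -0.   ] w 40.1 F [ 0.1 -0.4  0.2] | shift cm [-0.29  0.32  3.17] turn z -0.0
```

View pics/w2.png

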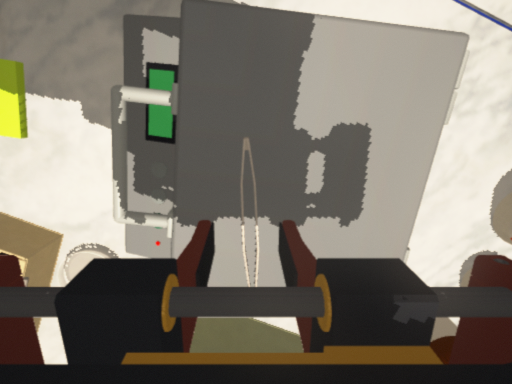

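The tweezers lie centred between the jaws, from (246,140) to (252,290), and the cover is otherwise clear.

Emit:
play_rows(plan="4 -0.3 0.3 1.3 0 0 0;4 0 0 1.3 0 0 0;4 0 0 0.6 0 0 0;4 0 0 0 0 0 0;0 0 0 0 0 0 0;0 0 0 0 0 0 0;0 0 0 0 0 0 0;0 0 0 0 0 0 0;0 0 0 -1 0 0 0;0 0 0 -3 0 0 0;0 0 0 -4 0 0 0;0 0 0 -3 0 0 0;0 0 0 0 0 0 0")

```text
t: 19.98
ee_pos: [539.8, 183.5, 208.1]
orientation: [1.735, 2.615, 0.007]
ft_force: [0.1, -0.4, -0.3]
width: 10.8
```

```bash
python3 -c "
from h import *
go(356,-282,200,-3.5)
w=cam('scene'); save(w,'s2')"
```

```text
t 19.98 pos [539.8 183.5 208.1] psi 112.9 tilt [0.005 0.002] w 10.8 F [ 0.1 -0.4 -0.3] | shift cm [-35.75 -35.03   0.64] turn z 26.4
```

View pics/s2.png

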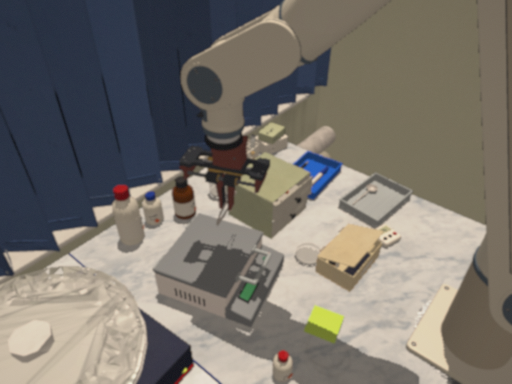

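The scene view shows the tweezers held in the gripper (tip near (228,240)), the cover bare, and the stationery in the blue tray around (315,178).

Emit:
play_rows(plan="0 -1.8 -1.7 0 0 0 0;0 -3.3 -3.3 0 0 0 0;0 -3.3 -3.3 0 0 0 0;0 -3.3 -3.3 0 0 0 0;0 -3.3 -3.3 0 0 0 0;0 -3.3 -3.2 0 0 0 0;0 -3.3 -3.2 0 0 0 0;0 -3.3 -3.2 0 0 0 0;0 -3.3 -3.2 0 0 0 0;0 -3.3 -3.2 0 0 0 0;0 -2.7 -2.6 0 0 0 0;0 -1.5 -1.5 0 0 0 6;0 0 0 1 0 0 10;0 0 0 4 0 0 10.4;0 0 0 4 0 0 0;0 0 0 3 0 0 0;0 0 0 0 0 0 0;0 0 0 0 0 0 0")

```text
t: 22.28
ee_pos: [353.9, -282.0, 85.5]
orientation: [-2.289, -2.151, 0.0]
ft_force: [0.5, -0.7, 0.3]
width: 10.5
```

```bash
python3 -c "
from h import *
go(356,-282,7,-3.5)"
```

```text
t 22.27 pos [ 353.9 -282.    85.5] psi 86.4 tilt [-0.001  0.   ] w 10.5 F [ 0.5 -0.7  0.3] | shift cm [0.01 0.21 7.85] turn z -0.1
```

Emit:
play_rows(plan="0 0 0.2 3 0 0 0;0 0 0 3 0 0 0;0 0 0 1.3 0 0 0;0 0 0 0.6 0 0 0;0 0 0 0 0 0 0;2.6 0 0 0 0 0 0;2.6 0 0 0 0 0 0;2.6 0 0 0 0 0 0;2.6 0 0 -2 0 0 0;3.6 0 0 -5 0 0 0;3.6 0 0 -5 0 0 0;3.6 0 0 -5 0 0 0;3.6 0 0 0 0 0 0")

```text
t: 23.9
ee_pos: [358.4, -283.6, 179.7]
orientation: [2.283, 2.147, 0.002]
ft_force: [-0.1, -0.2, -0.1]
width: 36.1
```

```bash
python3 -c "
from h import *
go(431,190,170,16.5)
w=cam('top'); save(w,'t2'); save(cam('wrist'),'w3')
c=w['pixels'][165:305,300:400,::-1]; cv2.imwrite('pics/t2c.png',cv2.resize(c,None,fx=4,fy=4,interpolation=cv2.INTER_CUBIC))"
```

```text
t 23.9 pos [ 358.4 -283.6  179.7] psi 86.5 tilt [ 0.006 -0.005] w 36.1 F [-0.1 -0.2 -0.1] | shift cm [47.73  4.32  0.78] turn z -20.0
```

View pics/t2c.png

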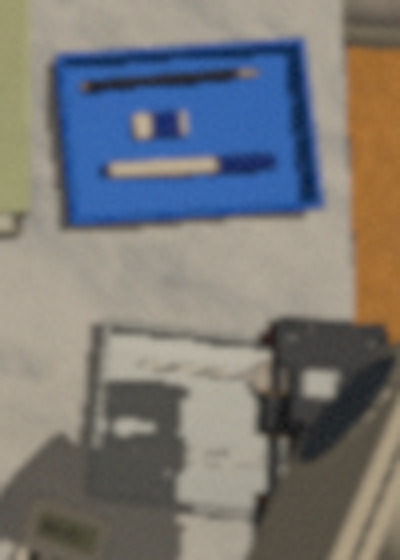

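The blue tray now holds the eraser (160,125) and the marker (188,165), both flat. The tweezers are hidden by the gripper, so I'll check them after moving away.

Emit:
play_rows(plan="3.6 2.2 0.2 0 0 0 0;3.6 4.5 0.4 0 0 0 0;3.6 4.5 0.4 0 0 0 0;3.6 4.5 0.4 0 0 0 0;3.6 4.5 0.4 0 0 0 0;3.6 4.5 0.4 0 0 0 0;3.6 4.5 0.4 0 0 0 0;3.6 4.5 0.4 0 0 0 0;3.6 4.5 0.4 0 0 0 0;3.6 4.5 0.4 0 0 0 0;3.6 3.5 0.4 0 0 0 0;3.6 1.5 0.1 0 0 0 -6;3.6 0 0 0 0 0 -7;3.6 0 0 2 0 0 -7;3.6 0 0 0 0 0 0;3.6 0 0 0 0 0 0")

```text
t: 26.0
ee_pos: [428.3, 191.1, 155.5]
orientation: [-1.883, -2.514, 0.003]
ft_force: [0.1, -0.4, -0.2]
width: 36.1
```

```bash
python3 -c "
from h import *
go(431,190,67,16.5)
w=cam('top'); save(w,'t3')
a=w['pixels'][240:302,310:395,::-1]; a=cv2.resize(a,(425,310),interpolation=cv2.INTER_CUBIC)
b=cv2.resize(cam('wrist')['pixels'][...,::-1],(425,319)); cv2.imwrite('pics/t3c.png',np.vstack([a,b])[:600])"
```

```text
t 26.0 pos [428.3 191.1 155.5] psi 106.3 tilt [-0.002 -0.001] w 36.1 F [ 0.1 -0.4 -0.2] | shift cm [-0.18  0.25  8.85] turn z -0.2
```

View pics/t3c.png

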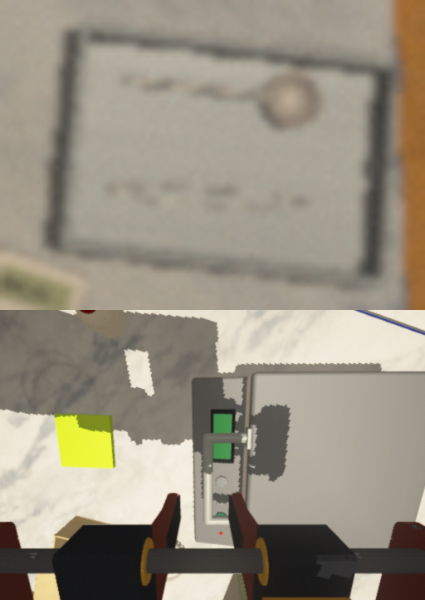

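The upper crop shows the tweezers lying in the steel tray (110–305,195), clear of the spoon. In the wrist view the bar, at column 209, lies between the fingers. I'll descend on it.

Emit:
play_rows(plan="3.6 -0.2 0.2 2 0 0 0;3.6 0 0 2.5 0 0 0;3.6 0 0 2 0 0 0;3.6 0 0 1.5 0 0 0;3.6 0 0 0.6 0 0 0;3.6 0 0 0 0 0 0;3.6 0 0 0 0 0 0")

```text
t: 26.98
ee_pos: [431.7, 190.2, 70.7]
orientation: [1.88, 2.516, 0.001]
ft_force: [0.2, 0.1, 0.1]
width: 35.8
```

```bash
python3 -c "
from h import *
go(431,190,67,16.5)"
```

```text
t 26.98 pos [431.7 190.2  70.7] psi 106.5 tilt [0.001 0.   ] w 35.8 F [0.2 0.1 0.1] | shift cm [-0.   -0.07  0.37] turn z -0.0
```

Emit:
play_rows(plan="3.6 0 0 0.4 0 0 0;2.2 0 0 0 0 0 0;1.6 0 0 0 0 0 0;0 0 0 0 0 0 0;0 0 0 0 0 0 0;0 0 0 0 0 0 0;0 0 0 0 0 0 0")

```text
t: 27.85
ee_pos: [432.5, 190.5, 66.5]
orientation: [1.88, 2.516, 0.003]
ft_force: [6.1, -0.3, -2.9]
width: 9.1
```

```bash
python3 -c "
from h import *
go(431,190,67,16.5)"
```

```text
t 27.85 pos [432.5 190.5  66.5] psi 106.5 tilt [0.002 0.001] w 9.1 F [ 6.1 -0.3 -2.9] | shift cm [-0.   -0.16 -0.05] turn z -0.0
```

Emit:
play_rows(plan="0 0.0 0.15 0 0 0 0;0 0 0.03 -0.59 0 0 0;0 0 0.04 -0.58 0 0 0;0 0 0.13 -1.18 0 0 0;0 0 0.19 -1.16 0 0 0;0 0 0.25 -1.15 0 0 0;0 0 0.31 -1.14 0 0 0;0 0 0.37 -1.11 0 0 0;0 0 0.43 -1.1 0 0 0;0 0 0.48 -1.08 0 0 0;0 0 0 0 0 0 0;0 0 0 0 0 0 0")

```text
t: 29.35
ee_pos: [453.1, 196.5, 157.3]
orientation: [-1.88, -2.516, 0.003]
ft_force: [-5.7, -1.2, 0.6]
width: 9.3
```

```bash
cat >> h.py <<'E'
def ang():
    # radial unit toward the back; grasp point 19 mm behind the TCP
    o=get_obs(); M=R.from_rotvec(o['orientation']).as_matrix(); g=o['ee_pos']-19*M[:,2]
    e=np.array([np.cos(np.radians(16.5)),np.sin(np.radians(16.5))])
    h=np.array([433.5,190.7])+225*e; d=(h-g[:2])@e; z=g[2]-79
    print('angle',np.degrees(np.arctan2(z,d))-1.78,'radius',np.hypot(z,d),'need 225.1; shift y',(d-225.1*np.cos(np.radians(61.78)))/10,'z',-(225.1*np.sin(np.radians(61.78))-z)/10)
E
python3 -c "
from h import *
go(431,190,67,16.5);ang()"
```

```text
t 29.35 pos [453.1 196.5 157.3] psi 106.5 tilt [-0.002 -0.001] w 9.3 F [-5.7 -1.2  0.6] | shift cm [ 0.01 -2.29  9.03] turn z -0.0
angle 23.655838345047066 radius 226.42607529641302 need 225.1; shift y 9.803745657347744 z -10.109424627773564
```

Emit:
play_rows(plan="0 0 0.55 -1.05 0 0 0;0 0 0.58 -1.02 0 0 0;0 0 0.65 -0.98 0 0 0;0 0 0.69 -0.95 0 0 0;0 0 0.75 -0.91 0 0 0;0 0 0.79 -0.87 0 0 0;0 0 0.84 -0.83 0 0 0;0 0 0.88 -0.78 0 0 0;0 0 0.92 -0.74 0 0 0;0 0 0.96 -0.69 0 0 0;0 0 0.5 -0.32 0 0 0;0 0 0.5 -0.31 0 0 0;0 0 0.5 -0.3 0 0 0;0 0 0.5 -0.29 0 0 0;0 0 0 0 0 0 0;0 0 0 0 0 0 0;0 0 0 0 0 0 0")

```text
t: 31.48
ee_pos: [547.0, 224.4, 260.0]
orientation: [1.88, 2.516, 0.003]
ft_force: [-6.1, -0.9, 8.4]
width: 9.1
```

```bash
python3 -c "
from h import *
go(431,190,67,16.5);ang()
s=cam('scene'); save(s,'s4')
P=cloud(s); e=np.array([np.cos(np.radians(16.5)),np.sin(np.radians(16.5))]); n=np.array([-e[1],e[0]])
q=P[...,:2]-(np.array([433.5,190.7])+225*e); x=q@e; y=q@n; z=P[...,2]-79
m=(abs(y)<95)&(x>-120)&(x<0)&(z>25)&(np.hypot(x,z)<170)&(s['range_z']>0)
from scipy import stats
print(m.sum(), np.c_[x[m],z[m]][::max(1,m.sum()//12)].round())
ph=np.degrees(np.arctan2(z[m],-x[m])); print(np.percentile(ph,[5,25,50,75,95]))
"
```

```text
t 31.48 pos [547.  224.4 260. ] psi 106.5 tilt [0.002 0.001] w 9.1 F [-6.1 -0.9  8.4] | shift cm [-1.000e-02 -1.214e+01  1.927e+01] turn z -0.0
angle 60.15197562789367 radius 226.61226204645536 need 225.1; shift y 0.018507175710780643 z 0.16160367796242384
421 [[-84. 147.]
 [-84. 137.]
 [-69. 104.]
 [-44.  60.]
 [-85. 133.]
 [-84. 137.]
 [-40.  54.]
 [-83. 135.]
 [-38.  49.]
 [-65.  96.]
 [-44.  76.]
 [-28.  47.]
 [-20.  33.]]
[51.3456084  56.25862569 57.85948192 59.10754175 59.96891426]
```

View pics/s4.png

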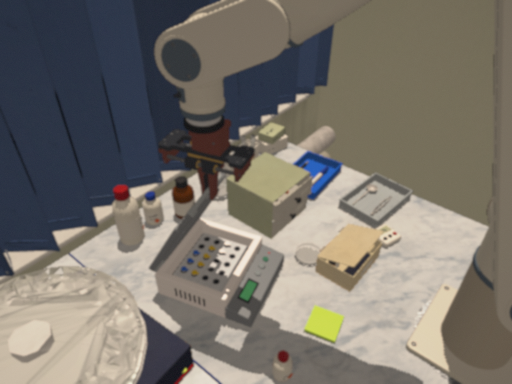

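The scene view shows the cover raised, with its inner face around (185,235), the tube rack exposed and the handle in the gripper. I'll relieve the roughly 10 N radial push and check the angle with a plane fit.

Emit:
play_rows(plan="0 0 -0.04 -0.06 0 0 0;0 0 0 0 0 0 0;0 0 0 0 0 0 0;0 0 0 0 0 0 0;0 0 0 0 0 0 0")

```text
t: 32.15
ee_pos: [546.2, 224.1, 259.5]
orientation: [1.88, 2.516, 0.001]
ft_force: [-4.9, -1.2, 8.2]
width: 9.2
```

```bash
python3 -c "
from h import *
go(431,190,67,16.5);ang()
e=np.array([np.cos(np.radians(16.5)),np.sin(np.radians(16.5))]); n=np.array([-e[1],e[0]])
for c in ('scene','top'):
    s=cam(c); P=cloud(s)
    q=P[...,:2]-(np.array([433.5,190.7])+225*e); x=q@e; y=q@n; z=P[...,2]-79
    m=(abs(y)<98)&(x>-110)&(x<25)&(z>25)&(np.hypot(x,z)<165)&(s['range_z']>0)
    m=cv2.erode(m.astype(np.uint8),np.ones((3,3)))>0
    Q=np.c_[x[m],y[m],z[m]]
    for _ in range(6):
        c0=Q.mean(0); nn=np.linalg.svd(Q-c0)[2][2]; r=abs((Q-c0)@nn); Q=Q[r<max(2.5,np.percentile(r,85))]
    print(c,len(Q),'normal',nn.round(3),'angle',np.degrees(np.arctan2(abs(nn[0]),abs(nn[2]))).round(1),'offset',(c0@nn).round(1))
"
```

```text
t 32.15 pos [546.2 224.1 259.5] psi 106.5 tilt [0.001 0.001] w 9.2 F [-4.9 -1.2  8.2] | shift cm [-1.000e-02 -1.203e+01  1.924e+01] turn z -0.0
angle 59.90231405878498 radius 226.62665806789363 need 225.1; shift y 0.10621959396712839 z 0.11622015244088005
scene 149 normal [0.855 0.006 0.518] angle 58.8 offset -2.4
top 358 normal [0.866 0.001 0.5  ] angle 60.0 offset 13.8
```

The arm geometry gives 59.9° and the top camera's plane fit 60.0°, offset 13.8 mm against a true thickness of 14 mm. The hold is steady, so I'm handing in.

```bash
python3 -c "
from h import *
o=get_obs(); print(abs(o['qvel']).max()); ang(); print(close_job())"
```

```text
0.0018241951455518865
angle 59.90809908525 radius 226.63042497705996 need 225.1; shift y 0.10438382070286992 z 0.11763711127781278
the job is handed in; nothing more can be done
None
```

The marker and eraser are in the blue tray, and the tweezers are in the steel tray. The cover is then raised by its front handle to about 60° and still held. I handed in at about 32 s of the 72 s allowed.

- **Trays:** the camera showed all three lying inside, clear of the pen and the spoon already there.
- **Cover angle:** the arm position gives 59.9° and the top camera 60.0°. The scene camera disagreed slightly at 58.8°, from a sparser fit of the underside.
- **Steadiness:** the arm was practically still (joint speeds below 0.002 rad/s) and the grip held at 9.2 mm on the 10 mm bar.
- **Remaining force:** about 10 N still pushed on the gripper along the cover. One small move meant to relieve it made little difference, but it is well within the limits.
- **Bottles and glassware:** nothing was moved near them, but I did not measure their positions again at the end.

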